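Pull the mesh filter and hold it up to the light

TASK

Swing the clean-air unit's hood-shaped cover right back so that it stays open on its stop, then draw the mesh filter plate (the one with the single tall tab) straight up out of its slot and leave the carbon plate with the low wide ridge seated. Carry the mesh plate to the lit viewing panel and hold it there for inspection: upright, in front of the lit face and squarely parallel to it without touching, about 6 cm away, its mesh window centred on the lit face. The program finishes while the gripper still holds the plate there, steady; leave the things lying around undisturbed.

Things in the scene. Friction and masses are not known exactly. Their poses are not given: they have to be found in the camera images.
- unit: bench clean-air unit, white and grey housing 138 x 184 mm (its x, y), fixed; origin on the worktop under its centre; the front with the grille faces its -x. Flat deck 93 mm high with two guide slots, each 83 mm along the unit's x, 13 mm along its y, 68 mm deep, centred at the unit's y = +40 and -40 mm. Deck, slots and plates are hidden under the cover until it is opened
- flap (a joint): white hood-shaped cover (136 x 188 x 42 mm, 0.25 kg) hinged at the rear of the unit; 0 = shut, grows as the front edge swings up and back, stop at 1.8 rad. It goes over centre: let go below about 0.85 rad it falls shut, beyond about 1.15 rad it drops back gently by itself onto its stop; open means on or near the stop (beyond 1.5 rad). Lifting takes about 2 N at the pull
- flap_pull (a point): grip point in the cover's upright grey pull, a blade 12 mm thick along the unit's y (pinch across this), 34 mm along x, 34 mm tall; this point is 24 mm above the cover's top, 10 mm below the blade's upper edge. Shut, it lies 114 mm in front of and 81 mm above the hinge axis; it turns with the cover (the blade can turn between the pads of a gripper kept pointing down)
- flap_hinge (a point): middle of the cover's hinge axis, which runs level along the unit's y on its rear panel; 70 mm behind the unit's centre, 79 mm above the worktop, fixed to the unit. With the cover open its top plate stands behind this line
- mesh_plate: mesh filter plate, about 0.14 kg: aluminium frame 80 (its x) x 10 (its y) x 72 mm high round open wire mesh, one tall centred tab on top 36 mm wide, 10 mm thick, up to 103 mm above the underside. Origin: middle of its underside, z up. Starts seated in either slot, x and y parallel to the unit's, underside 25 mm above the worktop, frame top 4 mm and tab top 35 mm above the deck
- mesh_tab (a point): grip point in the tab of the mesh plate, 92 mm above the plate's underside, 24 mm above the deck when seated; pinch it across the plate's y (10 mm)
- mesh_window (a point): centre of the mesh window, 36 mm above the plate's underside, 56 mm below the grip point
- carbon_plate: carbon filter plate in the other slot, to stay seated: same frame 80 x 10 x 72 mm, filled, with a low ridge 66 mm wide on top whose top is 16 mm above the deck. Origin: middle of its underside, 25 mm above the worktop
- panel: LED viewing panel, upright, fixed: grey frame 18 mm thick (its x), 176 mm wide (y), from 29 to 171 mm above the worktop, on a flat foot 12 mm high that reaches 33 mm in front of and 53 mm behind the panel's origin; origin on the worktop under the panel's middle. The lit face looks along the panel's -x
- panel_face (a point): centre of the lit white face (150 x 116 mm) of the viewing panel, 100 mm above the worktop; -x of the panel points out of it
- spatula: steel spatula 181 mm long, lying between unit and panel; bystander
- vial: small vial with a red cap, 24 mm across, 58 mm tall, standing between unit and panel; bystander
- notebook: black and yellow notebook 107 x 151 x 36 mm, lying to the right of the unit; bystander
- marker_pen: marker pen 134 mm long, lying to the left of the panel; bystander
- meter_case: flat white case 50 x 170 x 20 mm in front of the sink; bystander

How it is judged:
By the outcome, as a careful person would: the job done as asked, in the order asked, and still so for the second after the job is handed in, while the arm keeps its last pose, push and grip.
It also fails if it takes over 58 s, if anything falls off the work surface, if the arm or the gripper's body presses on something with over 40 N, if the wrist force passes 120 N, or if a joint passes its speed limit or range.

ROBOT

A 6-joint arm with a two-finger parallel gripper is mounted at the origin on a cart in front of the work surface, level with it; the furniture and walls round the work are solid. World frame = base frame: x ahead of the robot, y to its left, z up, the work surface at z = 0. Lengths are in m, angles in rad, forces in N, time in s.
With the tool pointing down it reaches from about 0.35 to 0.875 m from the base axis. Payload 15.5 kg.
Tool frame: the origin (TCP) lies at the very end of the fingers, on their centre line; the grasp point (between the pads) lies grip_depth behind it (grip_depth is the distance from the TCP to the grasp point, in m); z points along the fingers, y is the line along which they close (so a half turn about z gives the same grasp; the last joint's range is limited). The gripper opens to 85 mm and grips with 20 to 120 N. Pads are 22 mm wide; open, the fingers measure 114 mm over their backs; the gripper's body (76 mm by 85 mm) begins 54 mm behind the grasp point. The pads swing forward as they close: fully open they stand 13 mm farther back than shut.
Start: joints at [-1.442, 0.494, 1.345, -0, 1.302, -0.096], TCP at [0.139, -0.609, 0.231] pointing down, gripper open.
Joint ranges: [-2.91, 2.91], [-0.82, 2.16], [0.22, 2.67], [-1.22, 4.37], [0.12, 2.79], [-3.08, 3.08]. Speed limits (rad/s): [1.89, 1.89, 2.57, 3.01, 3.01, 3.01].

INTERFACE

Orientations are given as a unit quaternion [x, y, z, w].
In Python, from station import * gives the robot as it stands. The module is installed in compiled form; this text tells all that it offers.
- The arm moves only by the tool move_arm, never from a script. Its argument "commands" is a list that holds one entry, the list of rows, each a list of 7 numbers: the opening, from 0 (shut) to 1 (fully open), then the shift along the tool's x, y, z in mm, then the turn, a rotation vector about the tool's x, y, z in degrees. A call has exactly 8 rows; each row is the pose to reach, as a shift and turn from the pose commanded when the call began, along the tool's axes at that moment; what a row does not reach only later rows make up. A row lasts 1/10 s, in which the tool goes at most 50 mm and 8.59 degrees, less where a joint would pass 70% of its speed; a pose out of reach is approached as far as the arm can. A call with a gripper value outside its range is refused whole. The fingers move at their own pace and stop on an object; "newtons" is the grip in N (left out, the last holds). Time passes only in rows, so rows that repeat a pose let the fingers close, or fill a call up. It gives the time, the measured TCP pose, the force, the opening and the grip force at its end, in the units of the state.
- observe(): the state, without advancing time (a new reading comes with each control period).
- read_camera(name): name is "side" or "top"; returns a dict with "frame" (480x640x3 uint8, red, green, blue), "z_map" (480x640 float32, m along the optical axis (not along the pixel's ray), 0 where there is no reading), "fovy" (degrees; the focal length in pixels is half the picture's height over the tangent of half this angle, whatever the lens; pixels are square), "cx", "cy" (the principal point, pixels), "pose" (4x4, takes a point from camera to world coordinates). Camera axes: x right, y down, z forward; pixel columns grow to the right and rows downward; lengths in m; the calibration is good to about 2 mm. A picture is of the moment at which its call begins.
- sign_off(): hands the job in; it is judged then, once.
The state is a dict: "t": time; "joint_pos": joint angles; "joint_velocities": joint speeds; "joint_efforts": joint torques, N m; "ee_pos": TCP position; "tcp_rot": TCP orientation; "force": force on the tool from outside, world axes, zero at the start; "wrist_torque": the same for the moment, N m; "grip_width": opening from 0.0 (shut) to 1.0 (fully open); "grasp_force": force on a finger pad.
Only numpy, scipy, OpenCV 4.12 (cv2) and the standard library are available. Lean on these libraries where they do the work, as an engineer would, in place of code of your own. Each camera call takes 0.05 s, during which the arm holds its last target. There are 200 camera calls.

## Working session

There is one attempt and no reset: what is moved stays moved. The work goes in short steps, Python scripts to look and compute and a tool call to move; the robot and the scene stay as the last step left them, time stands still between calls to the robot, and variables do not carry over. Pictures are saved under pics/ and viewed, at most 10 in all, crops included, and the job is handed in when it is done.

Besides the shell and the picture viewer there is one more tool, called after "Emit:" by a JSON object that holds its "name" and its "arguments", one argument or row to a line. move_arm: Moves the arm, as the interface text tells. Its arguments: {"type":"object","properties":{"commands":{"type":"array"},"newtons":{"type":"number"}},"required":["commands"]}

```bash
mkdir -p pics; cat > h.py <<'E'
from station import *
import numpy as np, cv2
from scipy.spatial.transform import Rotation as R
def cam(n,save=None):
    c=read_camera(n)
    if save: cv2.imwrite('pics/'+save,c['frame'][:,:,::-1])
    c['f']=240/np.tan(np.radians(c['fovy'])/2); return c
def cloud(c):
    v,u=np.mgrid[:480,:640]; z=c['z_map']
    p=np.stack([(u-c['cx'])/c['f']*z,(v-c['cy'])/c['f']*z,z],-1)
    w=p@c['pose'][:3,:3].T+c['pose'][:3,3]; w[z==0]=np.nan; return w
E
python3 - <<'E'
from h import *
for n in('top','side'):
    c=cam(n,n+'0.png'); print(n,c['f'],c['cx'],c['cy'],np.round(c['pose'],3).tolist()); np.save(n+'0.npy',cloud(c))
s=observe(); print({k:np.round(v,3).tolist() for k,v in s.items()})
E
```

```text
top 472.43830785697946 324.0507278248963 240.48309318128932 [[-0.028, -0.984, 0.175, 0.218], [-0.999, 0.031, 0.014, -0.047], [-0.019, -0.175, -0.984, 1.565], [0.0, 0.0, 0.0, 1.0]]
side 545.9145303026348 317.48949164593415 255.21082537066084 [[0.965, -0.139, 0.224, 0.125], [-0.264, -0.474, 0.84, -1.385], [-0.011, -0.87, -0.494, 0.906], [0.0, 0.0, 0.0, 1.0]]
{'t': 0.1, 'joint_pos': [-1.443, 0.494, 1.346, -0.0, 1.303, -0.096], 'joint_velocities': [-0.001, -0.002, -0.0, -0.001, 0.001, -0.001], 'joint_efforts': [0.003, -88.359, -38.456, -0.0, 0.005, -0.0], 'ee_pos': [0.139, -0.609, 0.231], 'tcp_rot': [0.994, 0.112, -0.0, -0.001], 'force': [0.544, 0.205, 0.413], 'wrist_torque': [0.026, -0.033, -0.003], 'grasp_force': 0.0, 'grip_width': 0.997}
```

View pics/top0.png

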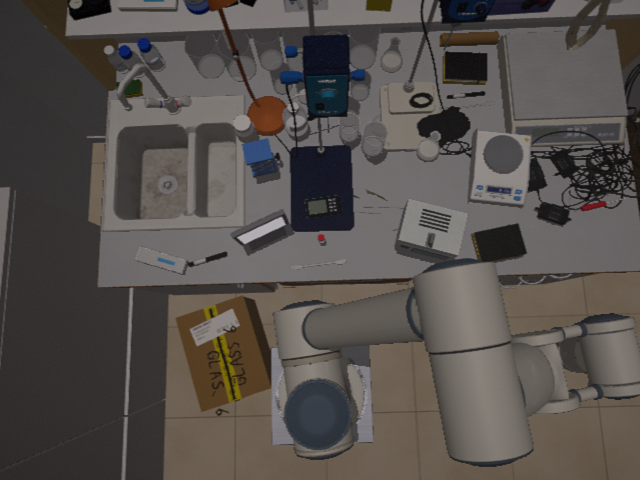

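View pics/side0.png

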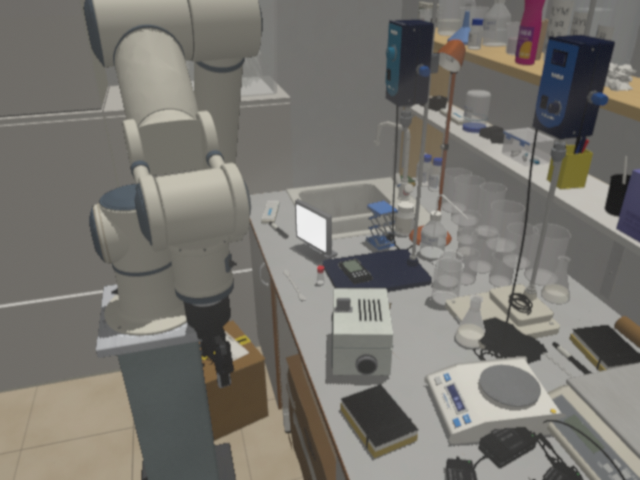

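The top view shows the unit at about (432,230), with the pull near (430,240) towards the robot. The lit panel is at (262,232), facing the robot and slightly right. In the side view the lit face is at (313,228), the unit at (362,330) and the pull at (344,305).

```bash
python3 - <<'E'
from h import *
for n,box in(('top',(390,480,190,270)),('side',(325,400,280,380))):
    w=np.load(n+'0.npy'); a,b,c,d=box; p=w[c:d,a:b].reshape(-1,3); p=p[~np.isnan(p[:,0])]
    q=p[(p[:,2]>.125)&(p[:,2]<.142)]
    r=cv2.minAreaRect((q[:,:2]*1000).astype(np.float32)); print(n,'cover',len(q),q[:,2].mean(),r)
    t=p[(p[:,2]>.150)&(p[:,2]<.18)]; 
    if len(t): print('pull',len(t),t.mean(0),t.max(0),t.min(0),cv2.minAreaRect((t[t[:,2]>.16][:,:2]*1000).astype(np.float32)))
for n,box in(('top',(220,300,200,260)),('side',(285,340,195,265))):
    im=cv2.imread(f'pics/{n}0.png'); w=np.load(n+'0.npy'); a,b,c,d=box
    m=np.zeros((480,640),bool); m[c:d,a:b]=(im[c:d,a:b].min(2)>225)
    k,l,s,_=cv2.connectedComponentsWithStats(m.astype(np.uint8)); i=1+s[1:,4].argmax(); m=cv2.erode((l==i).astype(np.uint8),np.ones((2,2)))>0
    p=w[m]; p=p[~np.isnan(p[:,0])]; ce=np.median(p,0); pp=p[np.linalg.norm(p-ce,axis=1)<.11]
    u,sv,vt=np.linalg.svd(pp-pp.mean(0),full_matrices=False); print(n,'face',len(pp),s[i],pp.mean(0),pp.min(0),pp.max(0),'normal',vt[2],sv)
    pts=np.argwhere(l==i)[:,::-1].astype(np.float32); print(cv2.boxPoints(cv2.minAreaRect(pts)).round(1).tolist())
E
```

```text
top cover 2579 0.13533802532152492 ((506.5605773925781, -364.7207946777344), (189.18365478515625, 139.46568298339844), 73.52519989013672)
pull 53 [ 0.46243684 -0.34973943  0.16556861] [ 0.47894566 -0.34127848  0.1786502 ] [ 0.44745339 -0.3572903   0.15018338] ((463.44097900390625, -351.4000244140625), (10.821756362915039, 31.86836051940918), 75.67227935791016)
side cover 2577 0.13598399546571283 ((505.5819396972656, -362.9593505859375), (197.90127563476562, 135.6865997314453), 73.14681243896484)
pull 132 [ 0.46245764 -0.35337666  0.16133022] [ 0.48045408 -0.34102128  0.1724063 ] [ 0.44700731 -0.36080959  0.15021078] ((462.5934143066406, -353.3065185546875), (12.363741874694824, 33.551422119140625), 76.6297607421875)Traceback (most recent call last):
  File "<stdin>", line 11, in <module>
ValueError: attempt to get argmax of an empty sequence
```

```bash
python3 - <<'E'
from h import *
for n,box in(('top',(220,300,200,260)),('side',(285,340,195,265))):
    im=cv2.imread(f'pics/{n}0.png'); w=np.load(n+'0.npy'); a,b,c,d=box
    g=im[c:d,a:b].min(2); print(g.max())
    m=np.zeros((480,640),bool); m[c:d,a:b]=g>g.max()-40
    k,l,s,_=cv2.connectedComponentsWithStats(m.astype(np.uint8)); i=1+s[1:,4].argmax(); m=cv2.erode((l==i).astype(np.uint8),np.ones((2,2)))>0
    p=w[m]; p=p[~np.isnan(p[:,0])]; ce=np.median(p,0); pp=p[np.linalg.norm(p-ce,axis=1)<.11]
    u,sv,vt=np.linalg.svd(pp-pp.mean(0),full_matrices=False); print(n,'face',len(pp),s[i],pp.mean(0),pp.min(0),pp.max(0),'normal',vt[2],sv)
    r=w[c:d,a:b].reshape(-1,3); r=r[(r[:,2]>.04)&(r[:,2]<.2)]
    t=r[r[:,2]>.15]; print('frame top',len(t),cv2.minAreaRect((t[:,:2]*1000).astype(np.float32)),t[:,2].max())
    print('all',cv2.minAreaRect((r[:,:2]*1000).astype(np.float32)))
# vial
w=np.load('top0.npy')[230:250,312:332].reshape(-1,3); t=w[w[:,2]>.045]; print('vial',t.mean(0))
w=np.load('top0.npy')[255:272,288:350].reshape(-1,3); t=w[(w[:,2]>.002)&(w[:,2]<.03)]; print('spat',t.min(0),t.max(0))
E
```

```text
178
top face 351 [238 217  47  27 427] [0.5161319  0.16853208 0.09897888] [0.48640701 0.10245313 0.04174453] [0.54676332 0.23466702 0.15034451] normal [-9.14416280e-01 -4.04774950e-01  3.26703503e-04] [0.78304055 0.55255728 0.0140217 ]
frame top 428 ((524.93310546875, 171.76234436035156), (20.864545822143555, 175.7080841064453), 23.901081085205078) 0.17962944404118097
all ((524.576171875, 171.61537170410156), (21.566492080688477, 175.70701599121094), 24.076059341430664)
239
side face 818 [297 206  29  45 893] [0.51949472 0.16412548 0.10241397] [0.48788475 0.09657087 0.04325967] [0.54925291 0.24075853 0.15930266] normal [0.9169314  0.39897512 0.00746102] [1.20515512 0.8995217  0.0681988 ]
frame top 336 ((524.4014282226562, 171.5535888671875), (26.197546005249023, 181.86776733398438), 25.168350219726562) 0.17553530908740156
all ((536.123779296875, 142.38804626464844), (29.123424530029297, 245.38870239257812), 22.916048049926758)
vial [ 0.49728629 -0.0163131   0.05637672]
spat [ 0.39004421 -0.10507128  0.00200507] [0.44967447 0.09778848 0.00965645]
```

```bash
cat >> h.py <<'E'
UY=np.radians(-16.4); UX=np.array([np.cos(UY),np.sin(UY),0]); UYV=np.array([-np.sin(UY),np.cos(UY),0])
UC=np.array([.506,-.364,0]); PULL=np.array([.463,-.352,.160])
def to(grasp,yaw):
    "shift (mm, tool axes) and rotvec (deg) taking the grasp point to `grasp`, tool down with tool-x at yaw deg"
    s=observe(); r=R.from_quat(s['tcp_rot'])
    t=R.from_euler('z',yaw,degrees=True)*R.from_euler('x',180,degrees=True)
    tcp=np.array(grasp)+[0,0,-grip_depth]
    print('t',round(s['t'],2),'tcp',np.round(s['ee_pos'],4),'shift',(r.inv().apply(tcp-s['ee_pos'])*1000).round(1),'rot',np.degrees((r.inv()*t).as_rotvec()).round(2),'F',np.round(s['force'],1),'w',round(s['grip_width'],3),'g',round(s['grasp_force'],1))
E
python3 - <<'E'
from h import *
print(grip_depth); to(PULL+[0,0,.07],-16.4)
E
```

```text
0.0187
t 0.1 tcp [ 0.1387 -0.6091  0.2307] shift [ 373.3 -178.7   19.7] rot [-7.000e-02  1.000e-02  2.922e+01] F [0.5 0.2 0.4] w 0.997 g 0.0
```

Emit:
{"name": "move_arm", "arguments": {
  "commands": [
    [[0.5, 40, -19, 2, 0, 0, 4], [0.5, 86, -41, 4, 0, 0, 8], [0.5, 132, -63, 7, 0, 0, 12], [0.5, 178, -85, 10, 0, 0, 16], [0.5, 224, -107, 13, 0, 0, 20], [0.5, 270, -129, 16, 0, 0, 24], [0.5, 315, -151, 18, 0, 0, 27], [0.5, 358, -171, 20, 0, 0, 29.2]]
  ],
  "newtons": 25
}}

```text
t: 0.9
ee_pos: [0.4487, -0.3633, 0.2111]
tcp_rot: [0.99, -0.144, -0.0, -0.0]
force: [0.6, -0.5, -0.2]
grip_width: 0.501
grasp_force: 0.0
```

```bash
python3 - <<'E'
from h import *
to(PULL+[0,0,.002],-16.4)
c=cam('side','s1.png'); w=cloud(c)[280:380,325:400].reshape(-1,3)
t=w[(w[:,2]>.150)&(w[:,2]<.18)]; print(len(t),t.mean(0))
cv2.imwrite('pics/s1c.png',cv2.resize(cv2.imread('pics/s1.png')[150:400,220:480],None,fx=2.2,fy=2.2))
E
```

```text
t 0.9 tcp [ 0.4487 -0.3633  0.2111] shift [ 10.5 -14.9  67.8] rot [-0.01  0.02 -0.11] F [ 0.6 -0.5 -0.2] w 0.501 g 0.0
128 [ 0.46270281 -0.35316563  0.16147162]
```

View pics/s1c.png

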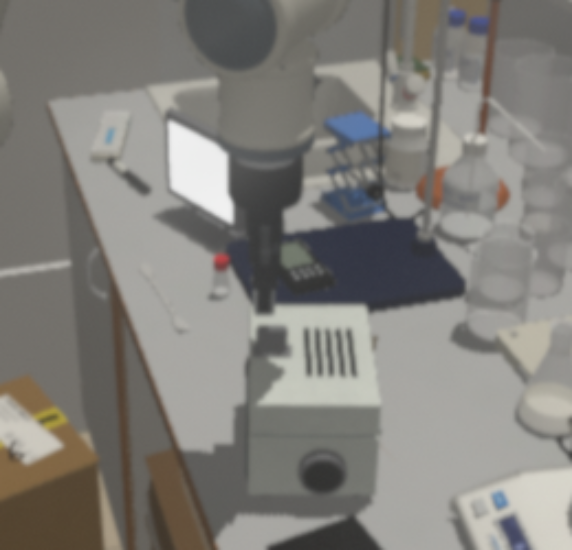

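The gripper hangs just above the pull (crop ~ (270,338)), with the jaws across the unit's y. The remaining offset matches the computed shift.

Emit:
{"name": "move_arm", "arguments": {
  "commands": [
    [[0.5, 10.5, -14.5, 0, 0, 0, 0], [0.5, 10.5, -14.5, 30, 0, 0, 0], [0.5, 10.5, -14.5, 55, 0, 0, 0], [0.5, 10.5, -14.5, 68, 0, 0, 0], [0.5, 10.5, -14.5, 68, 0, 0, 0], [0, 10.5, -14.5, 68, 0, 0, 0], [0, 10.5, -14.5, 68, 0, 0, 0], [0, 10.5, -14.5, 68, 0, 0, 0]]
  ]
}}

```text
t: 1.75
ee_pos: [0.4632, -0.3505, 0.1446]
tcp_rot: [0.99, -0.143, 0.001, -0.003]
force: [13.1, 31.1, 8.3]
grip_width: 0.143
grasp_force: 24.8
```

```bash
python3 - <<'E'
from h import *
to(PULL,-16.4)
a0=np.arctan2(83,114); r=np.hypot(114,83)
for th in np.arange(0.1,1.51,.1): print(round(th,1), (114-r*np.cos(a0+th)).round(0), (83-r*np.sin(a0+th)).round(0))
E
```

```text
t 1.75 tcp [ 0.4632 -0.3505  0.1446] shift [0.3 1.5 3.3] rot [-0.36 -0.07 -0.02] F [13.1 31.1  8.3] w 0.143 g 24.8
0.1 9.0 -11.0
0.2 19.0 -21.0
0.3 30.0 -30.0
0.4 41.0 -38.0
0.5 54.0 -44.0
0.6 67.0 -50.0
0.7 80.0 -54.0
0.8 94.0 -57.0
0.9 108.0 -58.0
1.0 122.0 -58.0
1.1 136.0 -56.0
1.2 150.0 -53.0
1.3 163.0 -49.0
1.4 176.0 -43.0
1.5 189.0 -37.0
```

Emit:
{"name": "move_arm", "arguments": {
  "commands": [
    [[0, 0, -1.5, 0, 0, 0, 0], [0, 0, -2, 0, 0, 0, 0], [0, 4, -2, -5, 0, 0, 0], [0, 9, -2, -11, 0, 0, 0], [0, 19, -2, -21, 0, 0, 0], [0, 30, -2, -30, 0, 0, 0], [0, 41, -2, -38, 0, 0, 0], [0, 47, -2, -41, 0, 0, 0]]
  ]
}}

```text
t: 2.55
ee_pos: [0.5081, -0.3638, 0.1858]
tcp_rot: [0.99, -0.142, 0.0, -0.001]
force: [-1.8, 13.7, 2.0]
grip_width: 0.136
grasp_force: 26.2
```

Emit:
{"name": "move_arm", "arguments": {
  "commands": [
    [[0, 7, -1, -3, 0, 0, 0], [0, 20, -1, -9, 0, 0, 0], [0, 33, -1, -13, 0, 0, 0], [0, 47, -1, -16, 0, 0, 0], [0, 61, -1, -17, 0, 0, 0], [0, 75, -1, -17, 0, 0, 0], [0, 89, -1, -15, 0, 0, 0], [0, 103, -1, -12, 0, 0, 0]]
  ]
}}

```text
t: 3.35
ee_pos: [0.6071, -0.3936, 0.1981]
tcp_rot: [0.99, -0.142, 0.001, 0.0]
force: [-2.4, 2.3, 1.7]
grip_width: 0.133
grasp_force: 29.0
```

```bash
python3 - <<'E'
from h import *
to(PULL,-16.4); cam('side','s2.png')
cv2.imwrite('pics/s2c.png',cv2.resize(cv2.imread('pics/s2.png')[150:400,220:480],None,fx=2.2,fy=2.2))
E
```

```text
t 3.35 tcp [ 0.6071 -0.3936  0.1981] shift [-150.     0.7   56.6] rot [ 0.01 -0.07  0.02] F [-2.4  2.3  1.7] w 0.133 g 29.0
```

View pics/s2c.png

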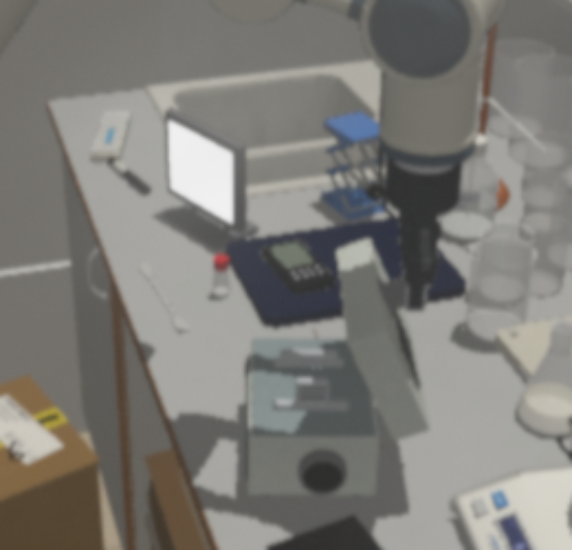

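The cover is up to about 1.2 rad (crop (375,330)), and the deck and slots are visible: one at about (305,355), one at (310,400). I'll continue back, then release.

Emit:
{"name": "move_arm", "arguments": {
  "commands": [
    [[0, 13, 0, 4, 0, 0, 0], [0, 26, 0, 10, 0, 0, 0], [0, 36, 0, 15, 0, 0, 0], [0, 38, 0, 16, 0, 0, 0], [0.45, 38, 0, 16, 0, 0, 0], [0.45, 38, 0, 16, 0, 0, 0], [0.45, 38, 0, -10, 0, 0, 0], [0.45, 38, 0, -55, 0, 0, 0]]
  ]
}}

```text
t: 4.2
ee_pos: [0.6413, -0.4033, 0.2492]
tcp_rot: [0.99, -0.143, -0.003, -0.001]
force: [0.4, -0.2, 1.2]
grip_width: 0.45
grasp_force: 0.0
```

Emit:
{"name": "move_arm", "arguments": {
  "commands": [
    [[0.45, 0, 0, -20, 0, 0, 0], [0.45, -40, 0, -20, 0, 0, 0], [0.45, -85, 0, -20, 0, 0, 0], [0.45, -135, 0, -20, 0, 0, 0], [0.45, -185, 0, -20, 0, 0, 0], [0.45, -235, 0, -20, 0, 0, 0], [0.45, -270, 0, -20, 0, 0, 0], [0.45, -280, 0, -20, 0, 0, 0]]
  ]
}}

```text
t: 5.0
ee_pos: [0.371, -0.3238, 0.272]
tcp_rot: [0.99, -0.143, -0.0, -0.0]
force: [-0.4, -0.4, 0.6]
grip_width: 0.45
grasp_force: 0.0
```

```bash
python3 - <<'E'
from h import *
for n,b in(('side',(225,400,240,420)),('top',(380,500,160,280))):
    c=cam(n); w=cloud(c); np.save(n+'3.npy',w); x0,x1,y0,y1=b
    cv2.imwrite(f'pics/{n}3c.png',cv2.resize(c['frame'][y0:y1,x0:x1,::-1],None,fx=3.2,fy=3.2))
    p=w[y0:y1,x0:x1].reshape(-1,3); p=p[~np.isnan(p[:,0])]; d=p-UC; q=np.c_[d@UX,d@UYV,p[:,2]]
    ins=q[(abs(q[:,0])<.05)&(abs(q[:,1])<.085)]
    for lo,hi in((.088,.096),(.1,.112),(.115,.135)):
        t=ins[(ins[:,2]>lo)&(ins[:,2]<hi)]
        for sg in(1,-1):
            k=t[(t[:,1]*sg>.02)&(t[:,1]*sg<.06)]
            if len(k): print(n,lo,sg,len(k),k.mean(0).round(4),k.min(0).round(4),k.max(0).round(4))
    cov=q[(q[:,0]>.07)&(q[:,0]<.3)&(abs(q[:,1])<.09)&(q[:,2]>.06)]; print('cover',len(cov),cov.max(0),cov.min(0))
im=np.hstack([cv2.resize(cv2.imread(f'pics/{n}3c.png'),(400,400)) for n in('side','top')]); cv2.imwrite('pics/3.png',im)
to(PULL,-16.4)
E
```

```text
side 0.088 1 236 [-0.0013  0.0345  0.0929] [-0.0485  0.0201  0.0881] [0.0498 0.0595 0.0959]
side 0.088 -1 297 [ 0.0004 -0.0435  0.0931] [-0.05   -0.0599  0.0882] [ 0.0499 -0.0201  0.096 ]
side 0.1 1 130 [-0.0008  0.0392  0.1061] [-0.0332  0.0332  0.1001] [0.0371 0.0475 0.112 ]
side 0.1 -1 66 [-0.0006 -0.0426  0.1057] [-0.0282 -0.0483  0.1002] [ 0.0337 -0.0372  0.1113]
side 0.115 -1 101 [-0.0011 -0.042   0.1236] [-0.0189 -0.0492  0.1152] [ 0.0165 -0.0317  0.1318]
cover 179 [0.1043392  0.08998802 0.14156229] [ 0.07016476 -0.06823937  0.07151145]
top 0.088 1 218 [0.001  0.0411 0.0921] [-0.049  0.02   0.088] [0.0492 0.0599 0.0959]
top 0.1 1 68 [-0.0031  0.0396  0.1065] [-0.0387  0.0244  0.1002] [0.0331 0.0449 0.1116]
top 0.115 1 3 [0.003  0.0399 0.1165] [-0.0128  0.0373  0.1163] [0.0246 0.0416 0.1168]
cover 1860 [0.18536032 0.08990171 0.21633826] [ 0.07013088 -0.08985293  0.06395052]
t 5.1 tcp [ 0.3733 -0.3251  0.2722] shift [ 93.6   0.4 130.9] rot [ 0.03 -0.05 -0.04] F [ 0.4 -0.9 -0.4] w 0.453 g 0.0
```

View pics/3.png

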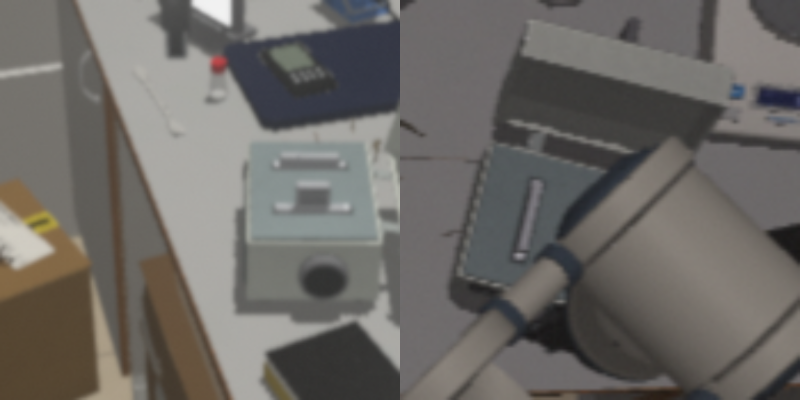

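The side view shows the mesh plate's tall tab in the near slot (left half, (312,192)) and the carbon ridge in the far slot (310,160). The top view shows the cover lying back behind the hinge.

```bash
python3 - <<'E'
from h import *
to(UC-.001*UX-.0400*UYV+[0,0,.118],-16.4)
w=np.load('top3.npy')[160:280,380:500].reshape(-1,3); d=w-UC; q=np.c_[d@UX,d@UYV,w[:,2]]
for y in(0.02,.05):
    k=q[(abs(q[:,1]-y)<.008)&(q[:,0]>.06)&(q[:,0]<.2)&(q[:,2]>.05)]; k=k[k[:,0].argsort()][::6]; print(k[:,[0,2]].round(3).tolist())
E
```

```text
t 5.1 tcp [ 0.3733 -0.3251  0.2722] shift [137.2  39.7 173. ] rot [ 0.03 -0.05 -0.04] F [ 0.4 -0.9 -0.4] w 0.453 g 0.0
[[0.06, 0.09], [0.064, 0.09], [0.069, 0.086], [0.094, 0.08], [0.1, 0.072], [0.103, 0.076], [0.107, 0.074], [0.113, 0.075], [0.117, 0.067], [0.118, 0.214], [0.12, 0.074], [0.122, 0.094], [0.124, 0.207], [0.125, 0.208], [0.126, 0.089], [0.127, 0.098], [0.129, 0.099], [0.13, 0.205], [0.13, 0.207], [0.131, 0.117], [0.133, 0.209], [0.133, 0.117], [0.135, 0.115], [0.136, 0.124], [0.136, 0.131], [0.139, 0.207], [0.14, 0.203], [0.144, 0.208], [0.148, 0.2], [0.152, 0.205], [0.157, 0.196]]
[[0.061, 0.092], [0.065, 0.088], [0.073, 0.079], [0.077, 0.083], [0.084, 0.076], [0.09, 0.076], [0.094, 0.073], [0.098, 0.087], [0.102, 0.08], [0.107, 0.074], [0.111, 0.079], [0.115, 0.074], [0.117, 0.21], [0.119, 0.075], [0.121, 0.207], [0.123, 0.079], [0.124, 0.081], [0.125, 0.203], [0.127, 0.087], [0.128, 0.095], [0.129, 0.086], [0.13, 0.097], [0.131, 0.104], [0.132, 0.11], [0.134, 0.114], [0.135, 0.203], [0.136, 0.207], [0.136, 0.121], [0.138, 0.141], [0.139, 0.201], [0.14, 0.132], [0.145, 0.206], [0.147, 0.207], [0.152, 0.202], [0.156, 0.197]]
```

The cover's front face slopes about 13° past vertical, which puts it at about 1.8 rad, on the stop. Next I grasp the tab.

Emit:
{"name": "move_arm", "arguments": {
  "commands": [
    [[0.5, 40, 12, 20, 0, 0, 0], [0.5, 85, 25, 50, 0, 0, 0], [0.5, 125, 37, 80, 0, 0, 0], [0.5, 137, 39.7, 105, 0, 0, 0], [0.5, 137, 39.7, 130, 0, 0, 0], [0.5, 137, 39.7, 155, 0, 0, 0], [0.5, 137, 39.7, 172, 0, 0, 0], [0.5, 137, 39.7, 173, 0, 0, 0]]
  ]
}}

```text
t: 5.9
ee_pos: [0.4949, -0.4013, 0.0957]
tcp_rot: [0.99, -0.142, -0.001, -0.001]
force: [-1.1, 0.3, -0.2]
grip_width: 0.501
grasp_force: 0.0
```

Emit:
{"name": "move_arm", "arguments": {
  "commands": [
    [[0.3, 0, 0, 0, 0, 0, 0], [0, 0, 0, 0, 0, 0, 0], [0, 0, 0, 0, 0, 0, 0], [0, 0, 0, 0, 0, 0, 0], [0, 0, 0, 0, 0, 0, 0], [0, 0, 0, 0, 0, 0, 0], [0, 0, 0, 0, 0, 0, 0], [0, 0, 0, 0, 0, 0, 0]]
  ],
  "newtons": 30
}}

```text
t: 6.7
ee_pos: [0.4953, -0.4025, 0.0995]
tcp_rot: [0.99, -0.142, 0.001, 0.001]
force: [2.3, 1.0, 6.5]
grip_width: 0.114
grasp_force: 31.7
```

```bash
python3 - <<'E'
from h import *
to(UC-.001*UX-.0400*UYV+[0,0,.118],-16.4); print(observe()['wrist_torque'])
E
```

```text
t 6.7 tcp [ 0.4953 -0.4025  0.0995] shift [-1.6 -0.   0.2] rot [ 0.05 -0.13  0.02] F [2.3 1.  6.5] w 0.114 g 31.7
[ 0.11836241 -0.33820405  0.03325284]
```

Emit:
{"name": "move_arm", "arguments": {
  "commands": [
    [[0, 0, 0, 0, 0, 0, 0], [0, 0, 0, -4, 0, 0, 0], [0, 0, 0, -15, 0, 0, 0], [0, 0, 0, -30, 0, 0, 0], [0, 0, 0, -45, 0, 0, 0], [0, 0, 0, -60, 0, 0, 0], [0, 0, 0, -75, 0, 0, 0], [0, 0, 0, -85, 0, 0, 0]]
  ],
  "newtons": 60
}}

```text
t: 7.5
ee_pos: [0.4946, -0.4022, 0.1852]
tcp_rot: [0.99, -0.142, 0.0, 0.0]
force: [0.4, -0.3, -1.8]
grip_width: 0.107
grasp_force: 58.6
```

```bash
cat >> h.py <<'E'
PN=np.array([-.9149,-.4037,0]); FACE=np.array([.5165,.168,.100]); PYAW=23.8
HOLD=FACE+.061*PN+[0,0,.056]
E
python3 - <<'E'
from h import *
to(HOLD,PYAW+90)
c=cam('side'); cv2.imwrite('pics/4.png',cv2.resize(c['frame'][180:420,220:460,::-1],None,fx=2.4,fy=2.4))
E
```

```text
t 7.5 tcp [ 0.4946 -0.4022  0.1852] shift [-186.5 -513.9   47.4] rot [ 9.0000e-02  1.0000e-02 -1.3018e+02] F [ 0.4 -0.3 -1.8] w 0.107 g 58.6
```

View pics/4.png

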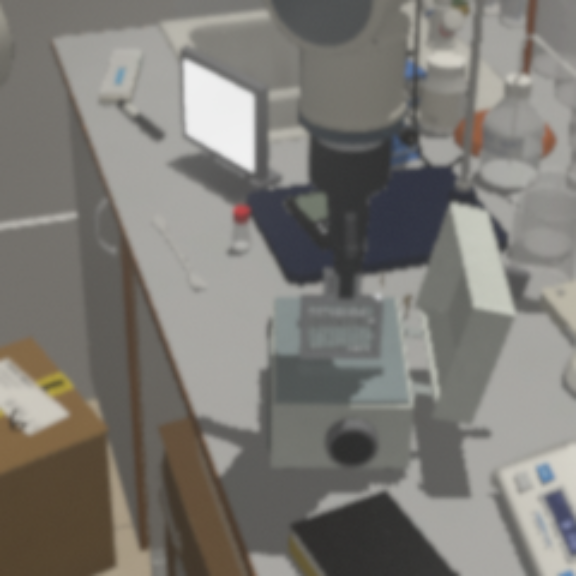

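The plate is clear of its slot (crop (340,325)). The carbon plate's ridge is hidden behind it. I lift further and carry it across.

Emit:
{"name": "move_arm", "arguments": {
  "commands": [
    [[0, 0, 0, -15, 0, 0, 0], [0, 0, 0, -38, 0, 0, 0], [0, -6, -16, -45, 0, 0, -5], [0, -18, -48, -45, 0, 0, -12], [0, -30, -84, -45, 0, 0, -20], [0, -43, -120, -45, 0, 0, -28], [0, -56, -156, -45, 0, 0, -36], [0, -69, -192, -45, 0, 0, -44]]
  ]
}}

```text
t: 8.35
ee_pos: [0.4818, -0.1968, 0.2283]
tcp_rot: [0.97, 0.241, -0.0, -0.0]
force: [1.4, -0.0, -1.5]
grip_width: 0.109
grasp_force: 58.7
```

```bash
python3 - <<'E'
from h import *
to(HOLD,PYAW+90)
E
```

```text
t 8.35 tcp [ 0.4818 -0.1968  0.2283] shift [ 140.7 -310.4   91.1] rot [-3.000e-02 -1.000e-02 -8.587e+01] F [ 1.4 -0.  -1.5] w 0.109 g 58.7
```

Emit:
{"name": "move_arm", "arguments": {
  "commands": [
    [[0, 13, -29, 0, 0, 0, -8], [0, 26, -58, 0, 0, 0, -16], [0, 39, -86, 0, 0, 0, -24], [0, 52, -114, 0, 0, 0, -32], [0, 65, -142, 0, 0, 0, -40], [0, 76, -168, 0, 0, 0, -48], [0, 86, -190, 0, 0, 0, -56], [0, 93, -205, 0, 0, 0, -63]]
  ]
}}

```text
t: 9.15
ee_pos: [0.4692, 0.0279, 0.2284]
tcp_rot: [0.701, 0.713, -0.0, -0.0]
force: [-0.1, -0.5, -2.1]
grip_width: 0.101
grasp_force: 58.7
```

```bash
python3 - <<'E'
from h import *
to(HOLD,PYAW+90)
E
```

```text
t 9.15 tcp [0.4692 0.0279 0.2284] shift [115.5  -6.5  91.1] rot [-3.00e-02 -2.00e-02 -2.28e+01] F [-0.1 -0.5 -2.1] w 0.101 g 58.7
```

Emit:
{"name": "move_arm", "arguments": {
  "commands": [
    [[0, 20, -4, 0, 0, 0, -4], [0, 48, -6, 10, 0, 0, -10], [0, 76, -6.5, 25, 0, 0, -16], [0, 100, -6.5, 42, 0, 0, -21], [0, 112, -6.5, 60, 0, 0, -22.8], [0, 115.5, -6.5, 76, 0, 0, -22.8], [0, 115.5, -6.5, 87, 0, 0, -22.8], [0, 115.5, -6.5, 91, 0, 0, -22.8]]
  ]
}}

```text
t: 9.95
ee_pos: [0.4615, 0.1416, 0.1365]
tcp_rot: [0.549, 0.836, -0.001, -0.001]
force: [-0.1, 0.8, -1.4]
grip_width: 0.107
grasp_force: 58.6
```

```bash
python3 - <<'E'
from h import *
to(HOLD,PYAW+90)
for n,b in(('side',(240,400,150,310)),('top',(200,320,190,290))):
    c=cam(n); w=cloud(c); np.save(n+'5.npy',w); x0,x1,y0,y1=b
    cv2.imwrite(f'pics/{n}5.png',cv2.resize(c['frame'][y0:y1,x0:x1,::-1],(400,400)))
    p=w[y0:y1,x0:x1].reshape(-1,3); d=p-FACE; q=np.c_[d@PN,d@np.array([-PN[1],PN[0],0])*-1,d[:,2]]
    k=q[(q[:,0]>.035)&(q[:,0]<.09)&(abs(q[:,1])<.06)&(q[:,2]>-.06)&(q[:,2]<.075)]
    print(n,len(k),k.mean(0),k.min(0),k.max(0)); f=k[(k[:,2]<.035)]
    if len(f)>20:
        A=np.c_[np.ones(len(f)),f[:,1:]]; print('plane',np.linalg.lstsq(A,f[:,0],rcond=None)[0], 'lat', np.percentile(f[:,1],[1,99]),'z',np.percentile(f[:,2],[1,99]))
cv2.imwrite('pics/5.png',np.hstack([cv2.imread(f'pics/{n}5.png') for n in('side','top')]))
E
```

```text
t 9.95 tcp [0.4615 0.1416 0.1365] shift [ 2.  -0.1 -0.8] rot [-0.09 -0.02 -0.38] F [-0.1  0.8 -1.4] w 0.107 g 58.6
side 416 [ 0.06285309 -0.01063983  0.01574588] [ 0.04283765 -0.04938438 -0.03989873] [0.08160313 0.04278558 0.07426307]
plane [ 0.06147512 -0.01112223 -0.00928561] lat [-0.04838493  0.03574835] z [-0.03714305  0.03372168]
top 1 [ 0.06133716 -0.04729094 -0.03113466] [ 0.06133716 -0.04729094 -0.03113466] [ 0.06133716 -0.04729094 -0.03113466]
```

View pics/5.png

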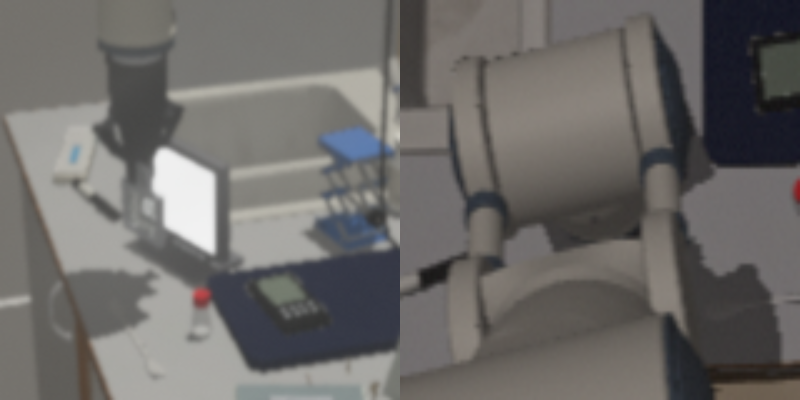

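The plate stands upright in front of the lit face, at side crop (145,210), with a gap of about 6 cm and parallel within 1°. It sits a few mm right of centre and 2 mm low, so I trim that.

Emit:
{"name": "move_arm", "arguments": {
  "commands": [
    [[0, 2, 0, -1, 0, 0, 0], [0, 3, 0, -2, 0, 0, 0], [0, 3, 0, -2, 0, 0, 0], [0, 3, 0, -2, 0, 0, 0], [0, 3, 0, -2, 0, 0, 0], [0, 3, 0, -2, 0, 0, 0], [0, 3, 0, -2, 0, 0, 0], [0, 3, 0, -2, 0, 0, 0]]
  ]
}}

```text
t: 10.85
ee_pos: [0.4608, 0.1446, 0.1394]
tcp_rot: [0.549, 0.836, -0.0, -0.0]
force: [0.7, -0.1, -1.4]
grip_width: 0.105
grasp_force: 58.6
```

```bash
python3 - <<'E'
from h import *
to(HOLD,PYAW+90)
c=cam('side'); w=cloud(c); f=c['frame']
p=w[150:310,240:400].reshape(-1,3); d=p-FACE; q=np.c_[d@PN,d@np.array([PN[1],-PN[0],0]),d[:,2]]
k=q[(q[:,0]>.048)&(q[:,0]<.078)&(abs(q[:,1])<.06)&(q[:,2]>-.06)&(q[:,2]<.035)]
print(len(k),np.percentile(k,[1,50,99],axis=0).round(4).tolist())
r=w.reshape(-1,3); d=r-UC; u=np.c_[d@UX,d@UYV,r[:,2]]
t=u[(abs(u[:,0])<.045)&(abs(u[:,1]-.04)<.012)&(u[:,2]>.1)]; print('ridge',len(t),t.mean(0),t.max(0))
t=u[(u[:,0]>.07)&(u[:,0]<.3)&(abs(u[:,1])<.1)&(u[:,2]>.1)&(u[:,2]<.3)]; print('cover',len(t),t.max(0))
print(np.round(observe()['joint_velocities'],3))
E
```

```text
t 10.85 tcp [0.4608 0.1446 0.1394] shift [-1.1 -0.6  2.1] rot [-0.01 -0.   -0.38] F [ 0.7 -0.1 -1.4] w 0.105 g 58.6
267 [[0.0528, -0.0458, -0.0337], [0.0611, -0.0083, -0.004], [0.0673, 0.039, 0.0341]]
ridge 132 [-0.00065715  0.03905759  0.1061678 ] [0.03227068 0.04679049 0.11291235]
cover 2115 [0.29988828 0.0991636  0.21323774]
[ 0.    -0.001 -0.001 -0.001  0.001 -0.001]
```

```bash
python3 -c "
from station import *
print(sign_off())"
```

```text
the job is handed in; nothing more can be done
None
```

The job is handed in: the cover is open on its stop and the carbon plate is still seated. The gripper is holding the mesh plate steady and upright about 6 cm in front of the lit face, parallel to within about 1°, with its window centred to within about 3 mm.

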